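Put the jeweller's bench in order: punches, rings and the finished brooch

ROBOT

A 6-joint arm with a two-finger parallel gripper is mounted at the origin on the work surface. World frame = base frame: x ahead of the robot, y to its left, z up, the work surface at z = 0. Lengths are in m, angles in rad, forces in N, time in s.
With the tool pointing down it reaches from about 0.25 to 0.775 m from the base axis. Payload 4 kg.
Tool frame: the origin (TCP) lies midway between the tips of the shut fingers; the grasp point (between the pads) lies 19 mm behind it (robot.hold_point_z is the distance from the TCP to the grasp point, in m); z points along the fingers, y is the line along which they close (so a half turn about z gives the same grasp; the last joint's range is limited). The gripper opens to 94 mm and grips with 3 to 60 N. Pads are 16 mm wide; open, the fingers measure 119 mm over their backs; the gripper's body (75 mm by 177 mm) begins 78 mm behind the grasp point.
Start: joints at [1.205, 0.087, 1.371, -0, 1.684, -0.103], TCP at [0.143, 0.531, 0.206] pointing down, gripper open.
Joint ranges: [-3.1, 3.1], [-0.76, 2.03], [0.27, 2.55], [-1.08, 4.22], [0.17, 2.65], [-2.57, 2.57]. Speed limits (rad/s): [2.79, 2.79, 3.14, 3.14, 3.14, 3.14].

INTERFACE

Orientations are given as [roll, pitch, yaw] about the fixed x, y, z axes, in that order (R = Rz(yaw) Ry(pitch) Rx(roll)).
In Python, from bench import readout, imaging, robot gives the robot as it stands.
- The arm moves only by the tool carry_out, never from a script. Its argument "motion" is text: rows parted by semicolons, each of 7 numbers parted by spaces: the shift along the tool's x, y, z each as a share of 200 mm, from -1 to 1, then the turn, a rotation vector about the tool's x, y, z each as a share of 120 degrees, from -1 to 1, then the opening, from 0 (shut) to 1 (fully open). A call has 1 to 12 rows; each row shifts and turns the commanded pose from where the row before left it, along the tool's axes as they then stand; what a row does not reach is not made up. A row lasts 1/8 s, in which the tool goes at most 62.5 mm and 10.7 degrees, less where a joint would pass 70% of its speed; a pose out of reach is approached as far as the arm can. A call with a number of a shift or a turn outside -1 to 1 is refused whole. A call with a gripper value outside its range is refused whole. The fingers move at their own pace and stop on an object; the grip force is fixed at half the most. Time passes only in rows, so rows that do not move let the fingers close. It gives the time, the measured TCP pose, the force, the opening and the grip force at its end, in the units of the state.
- readout.get_obs(): the state, without advancing time (a new reading comes with each control period).
- imaging.snapshot(name): name is "scene" or "side" or "wrist"; returns a dict with "pixels" (384x512x3 uint8, red, green, blue), "fx", "fy", "cx", "cy" (pixels), "R" (3x3) and "t" (3): a world point X has camera coordinates R X + t. Camera axes: x right, y down, z forward; pixel columns grow to the right and rows downward; lengths in m; the calibration is good to about 2 mm. A picture is of the moment at which its call begins. There is no depth.
- robot.close_job(): hands the job in; it is judged then, once.
The state is a dict: "time": time; "joint_positions": joint angles; "qvel": joint speeds; "joint_torque": joint torques, N m; "tool_pos": TCP position; "ee_rot": TCP orientation; "wrist_force": force on the tool from outside, world axes, zero at the start; "wrist_torque": the same for the moment, N m; "width": finger opening in m; "finger_force": force on a finger pad.
Only numpy, scipy, OpenCV 4.12 (cv2) and the standard library are available. Lean on these libraries where they do the work, as an engineer would, in place of code of your own. Each camera call takes 0.05 s, during which the arm holds its last target. There are 200 camera calls.

TASK

Sort the five loose pieces on the jeweller's bench: lay both steel punches flat on the floor of the undivided tray, and lay one brass ring flat in each bay of the two-bay tray. Slide back the cover of the wooden case, set the brooch inside it stone up, and slide the cover fully shut again. Set each piece down rather than dropping it, and leave the file jar, the burr block and the hammer where they stand.

Things in the scene. Friction and masses are not known exactly. Their poses are not given: they have to be found in the camera images.
- punch_a: plain steel doming punch lying on the bench: a 12 x 12 mm square bar, 84 mm long overall with a rounded end at +x (local x from -44 to +40 mm) and a slightly thinner round stub of 4 mm at -x. Origin under the middle of its length, on its underside; x runs along it. 65 g. Starts with x within 0.5 rad of world +x; grip it across its 12 mm width from above.
- punch_b: the second punch, identical to punch_a; both go to punch_tray, in any order and direction.
- ring_a: brass ring blank lying flat: outside diameter 36 mm, hole 24 mm, height 12 mm. Origin at the centre of its underside, z up. 50 g.
- ring_b: the second ring blank, identical to ring_a; either ring may go to either bay of ring_tray, one each.
- brooch: finished round brooch lying stone up: a plain steel disc, diameter 36 mm, 9 mm thick, with a low green glass dome (diameter 26 mm, 6 mm high) on top, 15 mm high in all. Origin at the centre of its underside, z up. Grip it by the rim of the disc. 60 g.
- punch_tray: square undivided open tray of red plastic, fixed to the bench: outside 138 x 138 mm, inside 130 x 130 mm, walls 4 mm thick and 15 mm high over the bench, floor 4 mm thick. Origin at the centre of its underside, on the bench; z up.
- ring_tray: oblong two-bay open tray of red plastic, fixed to the bench: outside 104 mm (x) by 156 mm (y), walls 4 mm thick and 18 mm high over the bench, floor 4 mm thick. A wall 4 mm thick of the same height across the middle (at y = 0) makes two bays, each 96 mm (x) by 72 mm (y), centred at local y = -38 and +38 mm. Origin at the centre of its underside, on the bench.
- case: wooden case, fixed to the bench: 104 mm (x) by 208 mm (y), 34 mm high, with guide strips along both long edges up to 42 mm. Its half at local -y is the compartment: inside x from -46 to +46 mm, y from -98 to -4 mm, floor 5 mm above the bench, 29 mm deep. The half at +y is a solid deck on to which the cover slides. Origin at the centre of its underside, on the bench.
- cover (a joint): how far the cover of the case is slid open, in m, towards the case's +y: 0 fully shut over the compartment, 0.100 fully open over the deck (stops at both ends). It starts between 0 and 0.02, slides with about 1.5 N of friction and stays where it is left. The cover is a flat board 94 x 104 x 6 mm whose top is 40 mm above the bench.
- cover_grip (a point): middle of the dark wooden grip block in the centre of the cover; it moves with the cover. The block is 40 mm long (case x), 16 mm wide (case y, the sliding direction), and 20 mm high, from the cover's top at 40 mm to 60 mm above the bench; this point lies 50 mm above the bench. Axes parallel to the case's.
Mind the look-alikes: they are no part of the job. What is shaped like the punch_a but pink is not meant. Several things have the shape of the brooch; the one meant has the colours described above.

How it is judged:
By the outcome, as a careful person would: the job done as asked, in the order asked, and still so for the second after the job is handed in, with the robot touching nothing.
It also fails if it takes over 120 s, if anything falls off the work surface, if the arm or the gripper's body presses on something with over 40 N, if the wrist force passes 120 N, or if a joint passes its speed limit or range.

## Working session

There is one attempt and no reset: what is moved stays moved. The work goes in short steps, Python scripts to look and compute and a tool call to move; the robot and the scene stay as the last step left them, time stands still between calls to the robot, and variables do not carry over. Pictures are saved under pics/ and viewed, at most 14 in all, crops included, and the job is handed in when it is done.

Besides the shell and the picture viewer there is one more tool, called in YAML: its name, and indented under it one key for each argument. carry_out: Moves the arm, as the interface text tells. Its arguments: {"type":"object","properties":{"motion":{"type":"string"}},"required":["motion"]}

```bash
mkdir -p pics; ls; python3 - <<'E'
from bench import readout, imaging, robot
import cv2
for n in ("scene","side"):
    s=imaging.snapshot(n); print(n,s["fx"],s["cx"],s["cy"],s["R"],s["t"])
    cv2.imwrite(f"pics/{n}0.png",cv2.resize(s["pixels"][:,:,::-1],(800,600),interpolation=cv2.INTER_CUBIC))
print(readout.get_obs())
E
```

```text
pics
scene 478.7931748580558 258.3108481989678 194.39224422322164 [[-0.88688824  0.46192554 -0.00735144]
 [ 0.29814658  0.5601354  -0.77288871]
 [-0.35289923 -0.68765771 -0.63449902]] [ 0.46585028 -0.08225483  1.27902139]
side 419.19783449695274 256.27988608982093 187.15509321964365 [[-0.94678798 -0.32128153 -0.01925347]
 [-0.19861924  0.63028985 -0.75052322]
 [ 0.25326452 -0.70676225 -0.66056355]] [0.44157777 0.15490331 1.14802844]
{'time': 0.1, 'joint_positions': array([ 1.20489832e+00,  8.78842413e-02,  1.37211068e+00, -8.19812003e-06,
        1.68361154e+00, -1.03076751e-01]), 'qvel': array([-0.00078626, -0.00042748, -0.00305064,  0.00084192, -0.00101598,
        0.00111857]), 'joint_torque': array([ 1.91824460e-03, -3.41255808e+01, -3.03300297e+01,  7.19217723e-02,
        3.04205215e-02, -9.94445622e-05]), 'tool_pos': array([0.14270674, 0.53064134, 0.20441568]), 'ee_rot': array([-3.13958869e+00, -1.99105439e-04,  2.87877028e+00]), 'wrist_force': array([-0.24557926, -0.09402848,  0.81688552]), 'wrist_torque': array([-0.00717602,  0.02000833, -0.00250842]), 'finger_force': 0.0, 'width': 0.09416149580611734}
```

View pics/scene0.png

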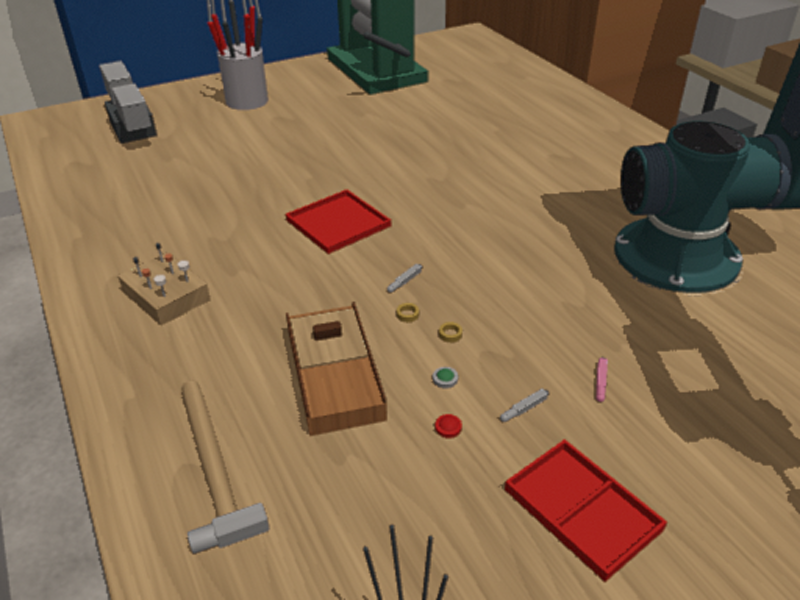

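View pics/side0.png

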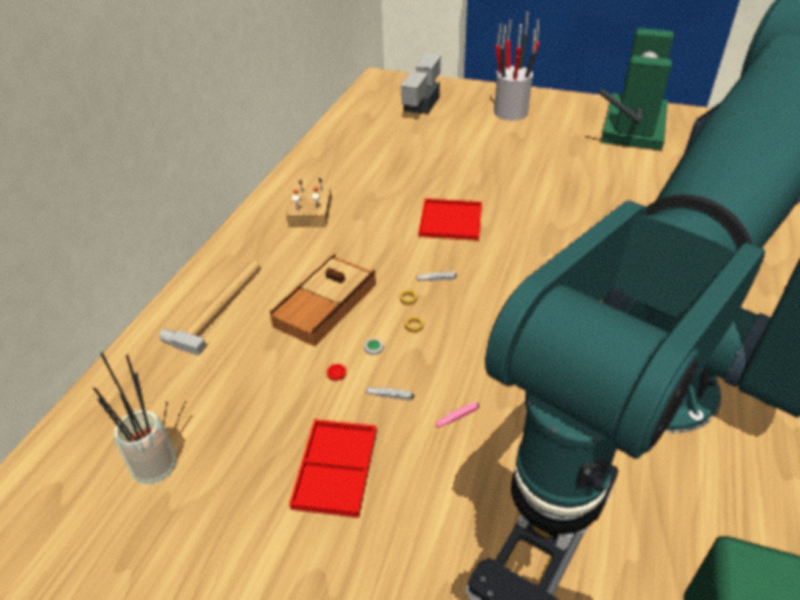

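The scene shows: brooch green/steel at (445,377). The look-alike is a red disc at (448,426). Steel punches are at (405,278) and (525,405), and the pink look-alike is at (601,380). Rings are at (408,312) and (450,332), trays at (338,220) and (586,508), and the case at (336,368), with its cover at the upper-left end.

```bash
cat > h.py <<'E'
from bench import readout, imaging, robot
import numpy as np, cv2
from scipy.spatial.transform import Rotation as Ro
def ray(s,uv,z):
    R=np.array(s["R"]);t=np.array(s["t"]);c=-R.T@t
    d=R.T@np.array([(uv[0]-s["cx"])/s["fx"],(uv[1]-s["cy"])/s["fy"],1])
    return c+d*(z-c[2])/d[2]
def proj(s,X):
    p=np.array(s["R"])@np.array(X)+np.array(s["t"]); return np.array([s["fx"]*p[0]/p[2]+s["cx"],s["fy"]*p[1]/p[2]+s["cy"]])
E
python3 - <<'E'
from h import *
s=imaging.snapshot("scene"); k=1.5625; q=imaging.snapshot("side")
P=dict(brooch=(445,377,.009,373,346),red=(448,426,.009,337,372),p1=(405,278,.008,436,276),p2=(525,405,.008,390,393),pink=(601,380,.008,458,415),r1=(408,312,.008,408,297),r2=(450,332,.008,414,324),
tL=(286,217,.015,425,200),tT=(347,192,.015,482,202),tR=(391,220,.015,479,239),tB=(330,250,.015,419,236),
rL=(506,486,.018,316,422),rT=(566,442,.018,377,424),rR=(665,521,.018,358,514),rB=(606,577,.018,292,507),
cTL=(287,316,.042,333,257),cTR=(355,305,.042,375,272),cBR=(385,405,.042,313,328),cBL=(308,418,.042,272,302),grip=(327,330,.05,335,274))
for n,(u,v,z,a,b) in P.items(): print(n,ray(s,(u/k,v/k),z).round(4)[:2],ray(q,(a/k,b/k),z).round(4)[:2])
def cr(n,x,y,w):
    cv2.imwrite(f"pics/{n}.png",cv2.resize(s["pixels"][y:y+w*3//4,x:x+w,::-1],(800,600),interpolation=cv2.INTER_CUBIC))
cr("c1",175,180,160)
w=imaging.snapshot("wrist");o=readout.get_obs();c=-np.array(w["R"]).T@w["t"];T=Ro.from_euler("xyz",o["ee_rot"]).as_matrix()
print(w["fx"],c,T.T@(c-o["tool_pos"]),T.T@np.array(w["R"]).T)
E
```

```text
brooch [0.4996 0.076 ] [0.4935 0.0777]
red [0.5411 0.1558] [0.5321 0.1573]
p1 [ 0.443 -0.153] [ 0.4397 -0.1519]
p2 [0.4307 0.1713] [0.4265 0.1731]
pink [0.3106 0.1817] [0.303  0.1829]
r1 [ 0.4789 -0.0742] [ 0.4747 -0.0721]
r2 [ 0.4451 -0.0035] [ 0.4394 -0.0018]
tL [ 0.5531 -0.4072] [ 0.5423 -0.407 ]
tT [ 0.4199 -0.4347] [ 0.4107 -0.4384]
tR [ 0.39   -0.3086] [ 0.383  -0.2939]
tB [ 0.5235 -0.2744] [ 0.5126 -0.2653]
rL [0.5315 0.276 ] [0.5185 0.2757]
rT [0.4274 0.2548] [0.422  0.2487]
rR [0.3986 0.4009] [0.3925 0.4078]
rB [0.5028 0.4246] [0.4885 0.4274]
cTL [ 0.6587 -0.1137] [ 0.6501 -0.1077]
cTR [ 0.5599 -0.0899] [ 0.5496 -0.088 ]
cBR [0.6102 0.112 ] [0.6021 0.0977]
cBL [0.7059 0.0864] [0.7073 0.0563]
grip [ 0.622  -0.0487] [ 0.62   -0.0492]
276.8062748617494 [0.07442595 0.54942064 0.38424011] [ 7.08591850e-02 -4.59394627e-05 -1.79296909e-01] [[ 2.16413756e-04 -9.68039993e-01 -2.50795782e-01]
 [ 9.99999953e-01  2.64000621e-04 -1.56100767e-04]
 [ 2.17322028e-04 -2.50795737e-01  9.68040005e-01]]
```

View pics/c1.png

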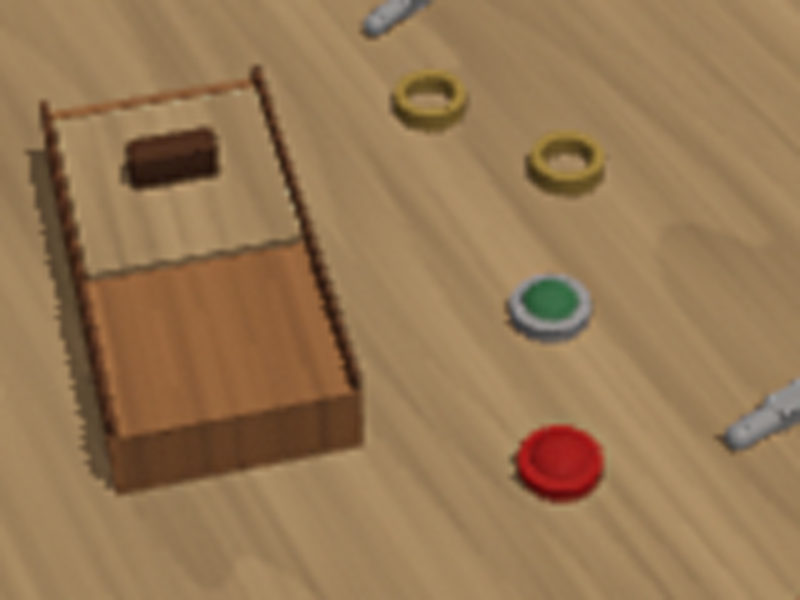

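Confirmed in the crop: the steel and green brooch is at crop (551,307), and the all-red copy at (560,462) is not meant. The two steel punches differ clearly from the pink one. Next I move to an overhead view.

carry_out:
  motion: "-.213 -.202 -.038 0 0 0 1;-.213 -.202 -.038 0 0 0 1;-.213 -.202 -.038 0 0 0 1;-.213 -.202 -.038 0 0 0 1;-.213 -.202 -.038 0 0 0 1;-.213 -.202 -.038 0 0 0 1;-.213 -.202 -.038 0 0 0 1;-.213 -.202 -.038 0 0 0 1;-.213 -.202 -.038 0 0 0 1;-.213 -.202 -.038 0 0 0 1;0 0 0 0 0 -.063 .4;0 0 0 0 0 -.063 .4"

```text
time: 1.75
tool_pos: [0.4496, 0.0292, 0.2812]
ee_rot: [3.141, -0.001, -3.139]
wrist_force: [1.0, 0.3, 0.8]
width: 0.0776
finger_force: 0.0
```

```bash
python3 - <<'E'
from h import *
w=imaging.snapshot("wrist"); np.save("w1.npy",w,allow_pickle=True)
o=readout.get_obs(); print(o["tool_pos"],o["ee_rot"],o["joint_positions"],o["width"])
cv2.imwrite("pics/w1.png",cv2.resize(w["pixels"][:,:,::-1],(800,600),interpolation=cv2.INTER_CUBIC))
E
```

```text
[0.44945674 0.02962622 0.28123815] [ 3.14145018e+00 -5.00395697e-04 -3.13505890e+00] [-6.02551151e-02 -1.37713221e-01  1.44192401e+00  1.12755533e-04
  1.83789065e+00 -1.63755543e+00] 0.07344144565199252
```

View pics/w1.png

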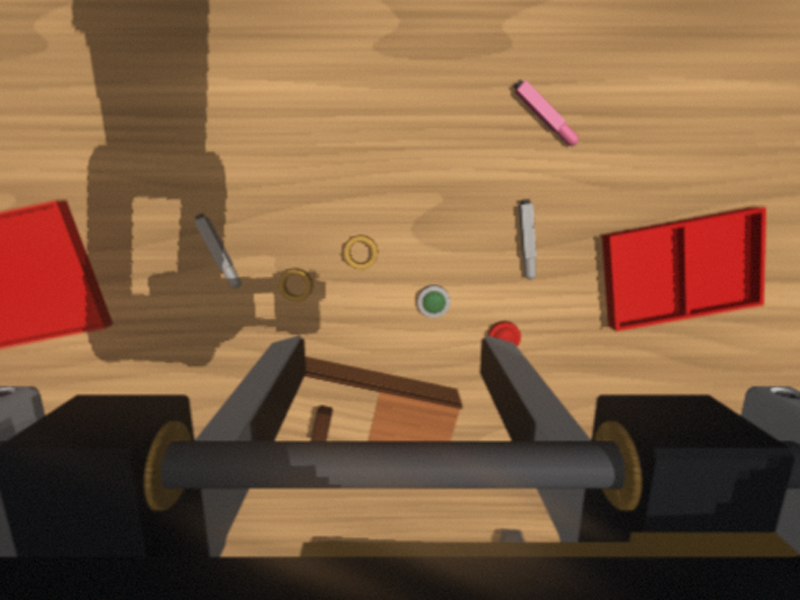

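The wrist view shows the punches at (200,216)-(238,285) and (524,201)-(531,277). Rings are at (296,284) and (361,252), the brooch at (433,300), and ring-tray rim corners at (604,236), (766,208), (764,303) and (613,328).

```bash
python3 - <<'E'
from h import *
w=np.load("w1.npy",allow_pickle=True).item();k=1.5625
P=dict(p1a=(200,216,.008),p1b=(238,285,.008),p2a=(524.5,201,.008),p2b=(531,277,.008),r1=(296.5,284,.01),r2=(361,252,.01),br=(433,301,.008),
rt1=(604,236,.018),rt2=(766,208,.018),rt3=(764,303,.018),rt4=(613,328,.018),pt1=(65,201,.015),pt2=(110,325,.015),c1=(305,360,.042),c2=(461,404,.042))
D={n:ray(w,(u/k,v/k),z)[:2] for n,(u,v,z) in P.items()}
for n in D: print(n,D[n].round(4))
for p in("p1","p2"):
    d=D[p+"b"]-D[p+"a"];print(p,(D[p+"a"]+D[p+"b"])/2,np.linalg.norm(d),np.arctan2(d[1],d[0]))
print(sum(D[f"rt{i}"] for i in(1,2,3,4))/4)
for a,b in(("rt1","rt2"),("rt2","rt3"),("rt4","rt3"),("pt1","pt2"),("c1","c2")):
    d=D[b]-D[a];print(a,b,np.linalg.norm(d),np.arctan2(d[1],d[0]))
u=w["pixels"];im=cv2.resize(u[120:200,120:360,::-1],None,fx=3.3,fy=3.3,interpolation=cv2.INTER_CUBIC);cv2.imwrite("pics/w1c.png",im)
E
```

```text
p1a [ 0.4091 -0.1693]
p1b [ 0.4819 -0.1364]
p2a [0.393  0.1639]
p2b [0.4722 0.1772]
r1 [ 0.4802 -0.0732]
r2 [ 0.4456 -0.0038]
br [0.499  0.0732]
rt1 [0.4272 0.2448]
rt2 [0.3987 0.4039]
rt3 [0.4974 0.4234]
rt4 [0.5258 0.2669]
pt1 [ 0.3943 -0.3004]
pt2 [ 0.5251 -0.2761]
c1 [ 0.5538 -0.0613]
c2 [0.6037 0.1028]
p1 [ 0.44553031 -0.15285004] 0.07985257559808646 0.4244840690942564
p2 [0.43257135 0.17054774] 0.08029126103306393 0.16596352978759396
[0.4623095  0.33474258]
rt1 rt2 0.16162814157212632 1.7480445193171101
rt2 rt3 0.10063034505682338 0.19568396430158042
rt4 rt3 0.15910855594021547 1.7501213723262683
pt1 pt2 0.13308902052105723 0.1836376067066153
c1 c2 0.17156467763075822 1.2758118966227272
```

View pics/w1c.png

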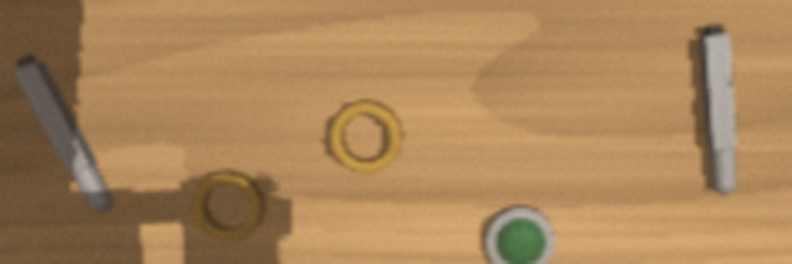

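carry_out:
  motion: ".01 -.304 0 0 0 0 .4;.01 -.304 0 0 0 0 .4;.01 -.304 0 0 0 0 .4;0 0 0 0 0 .087 .4;0 0 0 0 0 .087 .4;0 0 0 0 0 .087 .4;0 0 0 0 0 .087 .4;0 0 0 0 0 .087 .4;0 0 0 0 0 .087 .4;0 0 0 0 0 .087 .4;0 0 0 0 0 .087 .4;0 0 0 0 0 .087 .4"

```text
time: 3.3
tool_pos: [0.4434, -0.1518, 0.2814]
ee_rot: [-3.141, -0.0, 1.495]
wrist_force: [-0.7, 0.8, 0.4]
width: 0.0374
finger_force: 0.0
```

carry_out:
  motion: "0 0 0 0 0 .087 .4;0 0 0 0 0 .087 .4;0 0 0 0 0 .087 .4;0 0 0 0 0 .087 .4;0 0 0 0 0 .087 .4;0 0 0 0 0 .083 .4;0 0 .3 0 0 0 .4;0 0 .3 0 0 0 .4;0 0 .2 0 0 0 .4;0 0 0 0 0 0 .4"

```text
time: 4.55
tool_pos: [0.4409, -0.1506, 0.1178]
ee_rot: [-3.135, 0.005, 0.417]
wrist_force: [0.5, -0.5, 0.9]
width: 0.0375
finger_force: 0.0
```

```bash
cat >> h.py <<'E'
def to(x,y,z,yaw):
    o=readout.get_obs();R=Ro.from_euler("xyz",o["ee_rot"]);d=R.inv().apply(np.array([x,y,z])-o["tool_pos"])/.2
    T=Ro.from_euler("xyz",[np.pi,0,yaw]); r=(R.inv()*T).as_rotvec()/np.radians(120)
    print("pos",o["tool_pos"].round(4),"rot",o["ee_rot"].round(4),"w",round(o["width"],4),"j",o["joint_positions"].round(2),"d",d.round(3),"turn",r.round(4),"F",o["wrist_force"].round(1))
def look(n,cam="wrist"):
    w=imaging.snapshot(cam);np.save(n+".npy",w,allow_pickle=True)
    cv2.imwrite(f"pics/{n}.png",cv2.resize(w["pixels"][:,:,::-1],(800,600),interpolation=cv2.INTER_CUBIC));return w
E
python3 - <<'E'
from h import *
to(.445,-.153,.003,.42); look("w2")
E
```

```text
pos [ 0.4409 -0.1506  0.1178] rot [-3.135   0.0055  0.4169] w 0.0375 j [-0.45 -0.06  1.69  0.    1.52  0.7 ] d [0.017 0.023 0.574] turn [-0.0031  0.0026 -0.0015] F [ 0.5 -0.5  0.9]
```

View pics/w2.png

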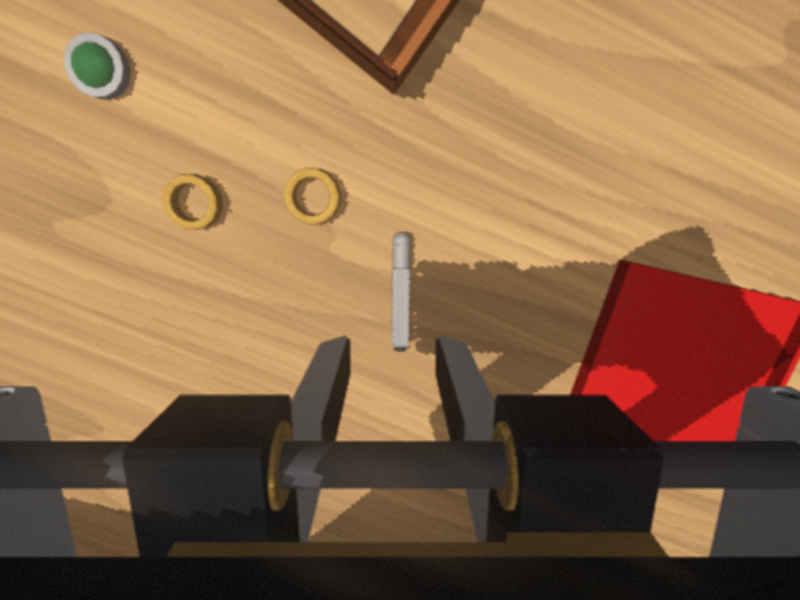

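The punch is aligned with the fingers, with its ends at (402,233) and (400,350). Rings are at (313,196) and (191,201), and the brooch at (97,66).

```bash
python3 - <<'E'
from h import *
w=np.load("w2.npy",allow_pickle=True).item();k=1.5625
o=readout.get_obs();R=Ro.from_euler("xyz",o["ee_rot"])
for n,u,v,z in(("a",402,233,.006),("b",400,350,.012),("r1",313,197,.011),("r2",192,201,.011),("br",97,66,.008),("caseCorner",395,90,.0),("traycorner",622,262,.015)):
    X=ray(w,(u/k,v/k),z);print(n,X.round(4),(R.inv().apply(X-o["tool_pos"])).round(4))
E
```

```text
a [ 0.483  -0.1396  0.006 ] [0.0418 0.0055 0.1148]
b [ 0.4083 -0.1715  0.012 ] [-0.0395  0.0045  0.1089]
r1 [ 0.4812 -0.0774  0.011 ] [ 0.0654 -0.0521  0.1098]
r2 [ 0.4471 -0.0066  0.011 ] [ 0.0628 -0.1306  0.11  ]
br [0.5001 0.0713 0.008 ] [ 0.1428 -0.1804  0.113 ]
caseCorner [ 0.5623 -0.0991  0.    ] [0.1307 0.0007 0.1206]
traycorner [ 0.5252 -0.279   0.015 ] [0.0239 0.15   0.1055]
```

carry_out:
  motion: ".011 .032 0 -.003 .0026 -.003 .4;0 0 .2 0 0 0 .4;0 0 .2 0 0 0 .4;0 0 .12 0 0 0 .4;0 0 .04 0 0 0 .4;0 0 0 0 0 0 .4"

```text
time: 5.35
tool_pos: [0.4503, -0.1581, 0.011]
ee_rot: [3.133, -0.007, 0.424]
wrist_force: [0.3, 0.9, -0.1]
width: 0.0374
finger_force: 0.0
```

```bash
python3 - <<'E'
from h import *
to(.4455,-.1555,.003,.41)
E
```

```text
pos [ 0.4503 -0.1581  0.011 ] rot [ 3.1333 -0.0072  0.4241] w 0.0374 j [-0.46  0.04  1.82  0.    1.27  0.69] d [-0.017 -0.022  0.04 ] turn [ 0.0039 -0.0035  0.0067] F [ 0.3  0.9 -0.1]
```

```bash
python3 - <<'E'
from h import *
for i in range(4): imaging.snapshot("wrist"); to(.4455,-.1555,.003,.41)
E
```

```text
pos [ 0.4506 -0.1582  0.0114] rot [ 3.1326 -0.0078  0.4241] w 0.0376 j [-0.46  0.04  1.82  0.    1.27  0.69] d [-0.018 -0.023  0.042] turn [ 0.0043 -0.0037  0.0067] F [ 0.2 -0.1 -0.4]
pos [ 0.4506 -0.1582  0.0115] rot [ 3.1323 -0.008   0.4241] w 0.0377 j [-0.46  0.04  1.82  0.    1.27  0.69] d [-0.018 -0.023  0.042] turn [ 0.0044 -0.0038  0.0067] F [0.1 0.  0.2]
pos [ 0.4505 -0.1582  0.0114] rot [ 3.1324 -0.0079  0.4241] w 0.0374 j [-0.46  0.04  1.82  0.    1.27  0.69] d [-0.017 -0.023  0.042] turn [ 0.0043 -0.0038  0.0067] F [ 0.7 -0.3  0.1]
pos [ 0.4503 -0.158   0.0112] rot [ 3.1328 -0.0076  0.4242] w 0.0381 j [-0.46  0.04  1.82  0.    1.27  0.69] d [-0.017 -0.022  0.04 ] turn [ 0.0042 -0.0037  0.0068] F [ 0.5 -0.3  0.2]
```

carry_out:
  motion: "-.017 -.022 .02 .002 -.002 .006 .4;0 0 .018 0 0 0 .4;0 0 0 0 0 0 .4"

```text
time: 5.92
tool_pos: [0.4436, -0.1546, 0.0013]
ee_rot: [3.14, -0.001, 0.412]
wrist_force: [0.3, 0.9, 0.2]
width: 0.0375
finger_force: 0.0
```

```bash
python3 - <<'E'
from h import *
to(.4455,-.1555,.003,.41);look("w3")
E
```

```text
pos [ 0.4436 -0.1546  0.0013] rot [ 3.1404e+00 -7.0000e-04  4.1160e-01] w 0.0375 j [-0.46  0.05  1.84 -0.    1.26  0.7 ] d [ 0.007  0.008 -0.008] turn [ 0.0006 -0.0003  0.0008] F [0.3 0.9 0.2]
```

View pics/w3.png

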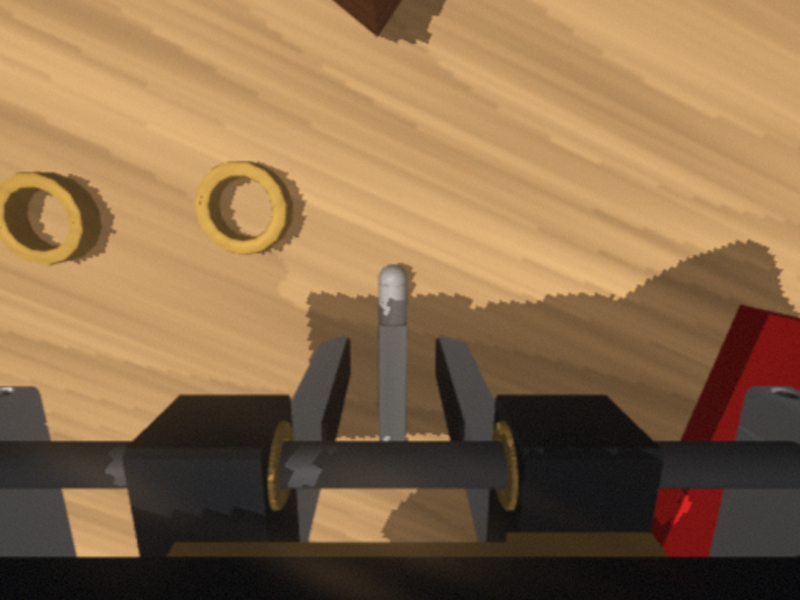

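The punch at (392,265..438) sits centred between the fingers. Closing and lifting.

carry_out:
  motion: ".003 .004 0 0 0 0 0;0 0 0 0 0 0 0;0 0 0 0 0 0 0;0 0 0 0 0 0 0;0 0 -.1 0 0 0 0;0 0 -.3 0 0 0 0;0 0 -.2 0 0 0 0;0 0 0 0 0 0 0"

```text
time: 6.98
tool_pos: [0.4471, -0.1563, 0.1258]
ee_rot: [3.133, -0.007, 0.412]
wrist_force: [-0.9, 0.9, -0.4]
width: 0.0116
finger_force: 30.0
```

```bash
python3 - <<'E'
from h import *
to(.4766,-.3834,.06,.2)
E
```

```text
pos [ 0.4471 -0.1563  0.1258] rot [ 3.1331 -0.0069  0.4117] w 0.0116 j [-0.46 -0.06  1.68 -0.    1.51  0.7 ] d [-0.322  1.097  0.336] turn [ 0.0037 -0.0037  0.1011] F [-0.9  0.9 -0.4]
```

carry_out:
  motion: "-.08 .274 0 0 0 0 0;-.08 .274 0 0 0 0 0;-.08 .274 0 0 0 0 0;-.08 .274 0 0 0 0 0;0 0 0 0 0 .05 0;0 0 0 0 0 .05 0;0 0 .15 0 0 0 0;0 0 .15 0 0 0 0;0 0 0 0 0 0 0"

```text
time: 8.1
tool_pos: [0.471, -0.379, 0.0564]
ee_rot: [-3.134, 0.005, 0.202]
wrist_force: [-0.0, 1.1, 0.1]
width: 0.0117
finger_force: 30.0
```

```bash
python3 - <<'E'
from h import *
to(.4766,-.3834,.007,.2); look("w4")
E
```

```text
pos [ 0.471  -0.379   0.0564] rot [-3.1341  0.0045  0.2021] w 0.0117 j [-0.77  0.29  1.44  0.    1.43  0.6 ] d [0.024 0.029 0.247] turn [-0.0036  0.0022  0.001 ] F [-0.   1.1  0.1]
```

View pics/w4.png

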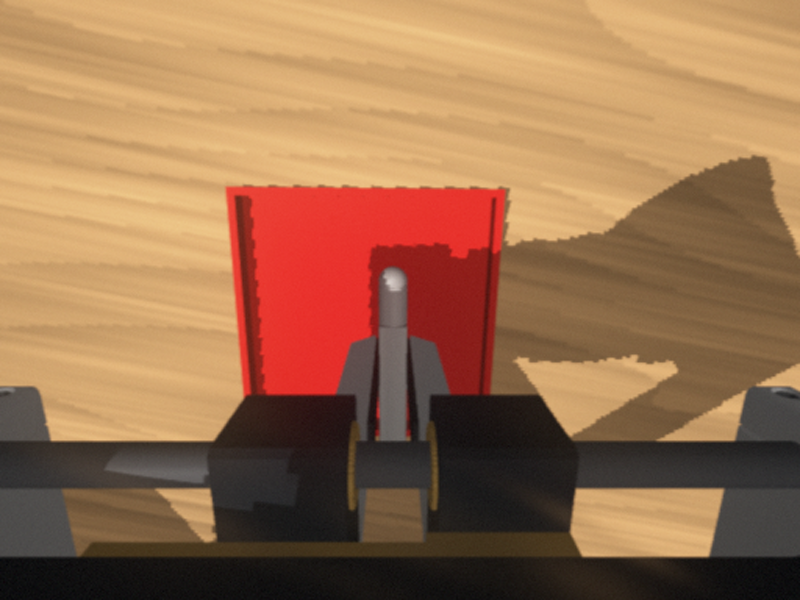

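The punch is held straight, with the tray square to the view. The far rim corners are at (228,188) and (506,188).

```bash
python3 - <<'E'
from h import *
w=np.load("w4.npy",allow_pickle=True).item();k=1.5625
A=ray(w,(228/k,187/k),.015);B=ray(w,(506/k,187/k),.015);d=(B-A)[:2];L=np.hypot(*d);d/=L
n=np.array([d[1],-d[0]]);c=(A+B)[:2]/2+.069*n*np.sign(-n[0]);x=-n*np.sign(-n[0])
print(A,B,L,c,np.arctan2(x[1],x[0]),"far slot",c+.03*d,"near",c-.03*d)
E
```

```text
[ 0.52688628 -0.28506707  0.015     ] [ 0.55450136 -0.41966997  0.015     ] 0.13740645564418397 [ 0.47310165 -0.3662357 ] 0.20235178989753766 far slot [ 0.47913086 -0.3956236 ] near [ 0.46707244 -0.3368478 ]
```

carry_out:
  motion: ".024 .074 0 0 0 0 0;0 0 .1 0 0 0 0;0 0 .08 0 0 0 0;0 0 0 0 0 0 0;0 0 0 0 0 0 0"

```text
time: 8.78
tool_pos: [0.4815, -0.395, 0.026]
ee_rot: [3.14, -0.001, 0.202]
wrist_force: [-0.2, 0.7, -1.0]
width: 0.0114
finger_force: 30.0
```

```bash
python3 - <<'E'
from h import *
to(.4786,-.3925,.0055,.2)
E
```

```text
pos [ 0.4815 -0.395   0.026 ] rot [ 3.1403e+00 -1.5000e-03  2.0230e-01] w 0.0114 j [-0.78  0.34  1.43  0.    1.37  0.59] d [-0.012 -0.015  0.103] turn [ 0.0006 -0.0007  0.0011] F [-0.2  0.7 -1. ]
```

carry_out:
  motion: "-.012 -.015 .04 0 0 0 0;0 0 .03 0 0 0 0;0 0 .015 0 0 0 0;0 0 0 0 0 0 0"

```text
time: 9.28
tool_pos: [0.4785, -0.3927, 0.0088]
ee_rot: [3.14, -0.001, 0.202]
wrist_force: [-0.3, 0.2, -1.4]
width: 0.0115
finger_force: 30.0
```

carry_out:
  motion: "0 0 .013 0 0 0 0;0 0 .002 0 0 0 0;0 0 0 0 0 0 0"

```text
time: 9.65
tool_pos: [0.4787, -0.3929, 0.0062]
ee_rot: [3.14, -0.002, 0.202]
wrist_force: [0.7, 0.2, -0.7]
width: 0.0117
finger_force: 30.0
```

carry_out:
  motion: "0 0 .004 0 0 0 0;0 0 0 0 0 0 .15;0 0 0 0 0 0 .25;0 0 0 0 0 0 .3;0 0 -.1 0 0 0 .3;0 0 -.3 0 0 0 .3;0 0 -.3 0 0 0 .4;0 0 0 0 0 0 .4"

```text
time: 10.65
tool_pos: [0.4815, -0.3956, 0.1552]
ee_rot: [3.126, -0.011, 0.202]
wrist_force: [-0.4, -0.6, -0.6]
width: 0.0371
finger_force: 0.0
```

```bash
python3 - <<'E'
from h import *
to(.4315,.1715,.1,.166)
E
```

```text
pos [ 0.4815 -0.3956  0.1552] rot [ 3.1263 -0.0109  0.2024] w 0.0371 j [-0.78  0.25  1.28  0.    1.59  0.59] d [ 0.322 -2.832  0.236] turn [ 0.0072 -0.0054  0.0173] F [-0.4 -0.6 -0.6]
```

carry_out:
  motion: ".032 -.283 0 0 0 0 .4;.032 -.283 0 0 0 0 .4;.032 -.283 0 0 0 0 .4;.032 -.283 0 0 0 0 .4;.032 -.283 0 0 0 0 .4;.032 -.283 0 0 0 0 .4;.032 -.283 0 0 0 0 .4;.032 -.283 0 0 0 0 .4;.032 -.283 0 0 0 0 .4;.032 -.283 0 0 0 0 .4;0 0 .2 0 0 .017 .4;0 0 0 0 0 0 .4"

```text
time: 12.15
tool_pos: [0.4246, 0.1745, 0.1017]
ee_rot: [3.139, 0.006, 0.169]
wrist_force: [-0.3, 0.2, 0.5]
width: 0.0377
finger_force: 0.0
```

```bash
python3 - <<'E'
from h import *
to(.4315,.1715,.003,.166); w=look("w5")
# steel punch segmentation ahead of the fingers: grey, low saturation
cv2.imwrite("pics/s5.png",cv2.resize(imaging.snapshot("scene")["pixels"][110:260,170:370,::-1],(800,600),interpolation=cv2.INTER_CUBIC))
E
```

```text
pos [0.4246 0.1745 0.1017] rot [3.1391 0.0056 0.1687] w 0.0377 j [ 0.27 -0.07  1.73 -0.    1.48  1.67] d [0.034 0.019 0.493] turn [0.0012 0.0027 0.0013] F [-0.3  0.2  0.5]
```

View pics/w5.png

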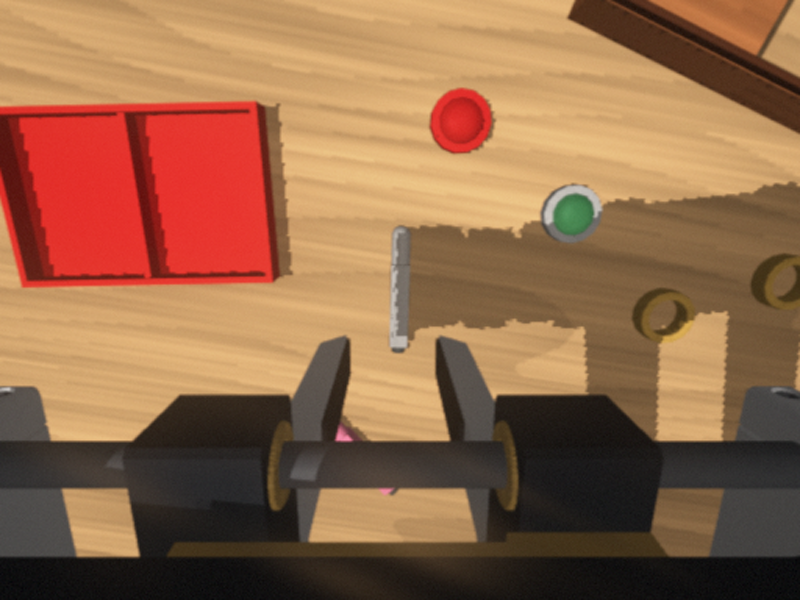

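The punch is at (401,228)-(399,350), aligned. The ring tray rim corners are (263,103), (274,281) and (24,286). The brooch is at (572,213), with the red copy at (461,121), and ring_b is at (664,316).

```bash
python3 - <<'E'
from h import *
w=np.load("w5.npy",allow_pickle=True).item();k=1.5625
o=readout.get_obs()
D={}
for n,u,v,z in(("a",401,228,.006),("b",399,350,.012),("r2",664,314,.011),("br",572,212,.009),("t1",263,102,.018),("t2",275,281,.018),("t3",23,287,.018)):
    X=ray(w,(u/k,v/k),z)[:2];D[n]=X;print(n,X.round(4))
d=D["t2"]-D["t1"];e=D["t3"]-D["t2"];print(np.linalg.norm(d),np.linalg.norm(e),np.arctan2(*-d[::-1]),np.arctan2(*e[::-1])-np.pi/2,"centre",(D["t1"]+D["t3"])/2)
c=(D["a"]+D["b"])/2;d=D["a"]-D["b"];yaw=np.arctan2(d[1],d[0]);print(c,np.linalg.norm(d),yaw); to(c[0],c[1],.003,yaw)
E
```

```text
a [0.4732 0.1761]
b [0.3943 0.1638]
r2 [ 0.4476 -0.0025]
br [0.5009 0.0738]
t1 [0.5303 0.265 ]
t2 [0.4289 0.2482]
t3 [0.3988 0.4025]
0.10275977450052563 0.1572025166394592 0.16492365206474874 0.1927841724476549 centre [0.46457161 0.3337446 ]
[0.43375444 0.16995574] 0.07977797388990984 0.15586976515273268
pos [0.4275 0.1742 0.105 ] rot [ 3.1398e+00 -1.5000e-03  1.6660e-01] w 0.0382 j [ 0.27 -0.07  1.73 -0.    1.48  1.67] d [0.026 0.025 0.51 ] turn [ 0.0008 -0.0007  0.0051] F [ 0.1 -0.2 -0. ]
```

carry_out:
  motion: ".026 .025 0 0 0 .005 .4;0 0 .2 0 0 0 .4;0 0 .2 0 0 0 .4;0 0 .06 0 0 0 .4;0 0 0 0 0 0 .4;0 0 0 0 0 0 .4"

```text
time: 13.0
tool_pos: [0.4356, 0.1706, 0.0147]
ee_rot: [3.14, -0.006, 0.156]
wrist_force: [-0.4, 0.1, 0.1]
width: 0.0379
finger_force: 0.0
```

```bash
python3 - <<'E'
from h import *
to(.4338,.17,.002,.157)
E
```

```text
pos [0.4356 0.1706 0.0147] rot [ 3.1404 -0.0057  0.1556] w 0.0379 j [ 0.25  0.02  1.83 -0.    1.28  1.67] d [-0.01   0.002  0.063] turn [ 0.0006 -0.0027 -0.0007] F [-0.4  0.1  0.1]
```

carry_out:
  motion: "-.008 .001 .03 0 0 0 .4;0 0 .024 0 0 0 .4;0 0 0 0 0 0 .4;0 0 0 0 0 0 0;0 0 0 0 0 0 0;0 0 0 0 0 0 0;0 0 0 0 0 0 0"

```text
time: 13.88
tool_pos: [0.4323, 0.17, 0.0019]
ee_rot: [3.14, -0.002, 0.156]
wrist_force: [-0.3, -0.0, 1.2]
width: 0.0114
finger_force: 30.0
```

```bash
python3 - <<'E'
from h import *
to(.4338,.17,.002,.157)
E
```

```text
pos [0.4323 0.17   0.0019] rot [ 3.1401e+00 -2.0000e-03  1.5610e-01] w 0.0114 j [ 0.25  0.03  1.85 -0.    1.26  1.67] d [ 0.008  0.001 -0.001] turn [ 0.0007 -0.001  -0.0004] F [-0.3 -0.   1.2]
```

carry_out:
  motion: "0 0 -.1 0 0 0 0;0 0 -.3 0 0 0 0;0 0 -.2 0 0 0 0;-.0244 .281 0 0 0 0 0;-.0244 .281 0 0 0 0 0;-.0244 .281 0 0 0 0 0;-.0244 .281 0 0 0 0 0;-.0244 .281 0 0 0 0 0;-.0244 .281 0 0 0 0 0;-.0244 .281 0 0 0 0 0;-.0244 .281 0 0 0 0 0;-.0244 .281 0 0 0 0 0"

```text
time: 15.38
tool_pos: [0.467, -0.3382, 0.1222]
ee_rot: [3.14, -0.002, 0.156]
wrist_force: [0.4, -0.1, -0.5]
width: 0.0117
finger_force: 30.0
```

carry_out:
  motion: "0 0 0 0 0 -.02 0;0 0 0 0 0 0 0;0 0 .2 0 0 0 0;0 0 0 0 0 0 0;0 0 0 0 0 0 0"

```text
time: 16.0
tool_pos: [0.4677, -0.3361, 0.0834]
ee_rot: [3.139, -0.002, 0.199]
wrist_force: [-0.6, -0.2, -0.2]
width: 0.0116
finger_force: 30.0
```

```bash
python3 - <<'E'
from h import *
to(.4673,-.337,.006,.2); look("w6")
E
```

```text
pos [ 0.4677 -0.3361  0.0834] rot [ 3.1393e+00 -2.3000e-03  1.9860e-01] w 0.0116 j [-0.72  0.2   1.49  0.    1.45  0.65] d [-0.004  0.003  0.387] turn [ 0.0011 -0.0011 -0.0007] F [-0.6 -0.2 -0.2]
```

View pics/w6.png

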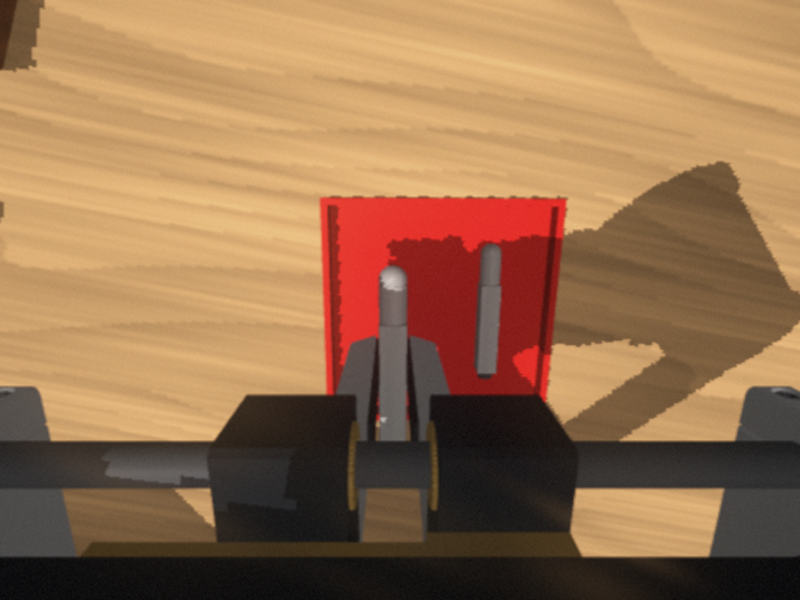

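The first punch lies flat in the tray at (488,245..376). The second, at (393,268..438), is over the free side. Lowering.

carry_out:
  motion: "0 0 .15 0 0 0 0;0 0 .13 0 0 0 0;0 0 .06 0 0 0 0;0 0 0 0 0 0 0;0 0 0 0 0 0 0"

```text
time: 16.68
tool_pos: [0.4684, -0.3373, 0.0162]
ee_rot: [3.138, -0.004, 0.198]
wrist_force: [-0.0, -0.5, -1.5]
width: 0.0116
finger_force: 30.0
```

carry_out:
  motion: "0 0 .03 0 0 0 0;0 0 .014 0 0 0 0;0 0 .006 0 0 0 0;0 0 0 0 0 0 0;0 0 0 0 0 0 .12;0 0 0 0 0 0 .2;0 0 0 0 0 0 .3;0 0 -.1 0 0 0 .3;0 0 -.25 0 0 0 .5;0 0 -.25 0 0 0 .6;0 0 0 0 0 0 .6"

```text
time: 18.05
tool_pos: [0.4697, -0.3386, 0.1302]
ee_rot: [3.131, -0.008, 0.198]
wrist_force: [-0.1, 0.3, -0.7]
width: 0.054
finger_force: 0.0
```

```bash
python3 - <<'E'
from h import *
to(.4807,-.0755,.1,.2)
E
```

```text
pos [ 0.4697 -0.3386  0.1302] rot [ 3.1312 -0.0084  0.198 ] w 0.054 j [-0.72  0.17  1.43  0.    1.53  0.65] d [ 0.311 -1.281  0.14 ] turn [ 0.005 -0.004 -0.001] F [-0.1  0.3 -0.7]
```

carry_out:
  motion: ".062 -.256 0 0 0 0 .6;.062 -.256 0 0 0 0 .6;.062 -.256 0 0 0 0 .6;.062 -.256 0 0 0 0 .6;.062 -.256 0 0 0 0 .6;0 0 .14 0 0 0 .6;0 0 0 0 0 0 .6;0 0 0 0 0 0 .6"

```text
time: 19.05
tool_pos: [0.4775, -0.0736, 0.0959]
ee_rot: [3.14, -0.001, 0.197]
wrist_force: [0.4, -0.0, 0.2]
width: 0.0568
finger_force: 0.0
```

```bash
cat >> h.py <<'E'
def blob(w,X,z,lo,hi,rad=45,n=None):
    u,v=proj(w,X);im=cv2.cvtColor(w["pixels"],cv2.COLOR_RGB2HSV);m=cv2.inRange(im,lo,hi)
    mm=np.zeros_like(m);cv2.circle(mm,(int(u),int(v)),rad,255,-1);m&=mm
    m=cv2.morphologyEx(m,cv2.MORPH_CLOSE,np.ones((3,3),np.uint8))
    k,l,st,ce=cv2.connectedComponentsWithStats(m)
    i=1+np.argmax(st[1:,4]); pts=np.argwhere(l==i)[:,::-1].astype(np.int32); (cu,cv_),r=cv2.minEnclosingCircle(pts)
    h=w["pixels"][int(v),int(u)]
    P=ray(w,(cu,cv_),z); print("px",(u,v),"found",cu,cv_,"r",r,"area",st[i,4],"->",P.round(4),"diam",2*r*np.linalg.norm(ray(w,(cu+1,cv_),z)-P))
    return P
E
python3 - <<'E'
from h import *
to(.4807,-.0755,.003,.2); w=look("w7")
hs=cv2.cvtColor(w["pixels"],cv2.COLOR_RGB2HSV)
u,v=proj(w,[.4807,-.0755,.012]);print(hs[int(v)-14:int(v)+15:2,int(u)].tolist())
blob(w,[.4807,-.0755,.012],.011,(18,120,60),(40,255,255))
blob(w,[.4807,-.0755,.012],.011,(20,130,60),(40,255,255))
E
```

```text
pos [ 0.4775 -0.0736  0.0959] rot [ 3.1403e+00 -8.0000e-04  1.9720e-01] w 0.0568 j [-0.27 -0.01  1.7  -0.    1.46  1.1 ] d [0.014 0.012 0.464] turn [ 0.0006 -0.0004 -0.0013] F [ 0.4 -0.   0.2]
[[19, 159, 175], [16, 128, 194], [16, 121, 205], [16, 122, 203], [17, 122, 205], [17, 123, 204], [16, 121, 204], [17, 121, 200], [16, 121, 204], [17, 120, 211], [16, 121, 196], [17, 140, 100], [17, 151, 88], [19, 159, 119], [19, 158, 126]]
px (np.float64(252.5958826143487), np.float64(194.01457186626266)) found 252.66973876953125 192.5701141357422 r 17.999649047851562 area 582 -> [ 0.4819 -0.0753  0.011 ] diam 0.035581168993407714
px (np.float64(252.5958826143487), np.float64(194.01457186626266)) found 243.0 186.0 r 10.000100135803223 area 51 -> [ 0.4866 -0.0647  0.011 ] diam 0.01964554534612986
```

carry_out:
  motion: ".02 .013 0 0 0 0 .6;0 0 .2 0 0 0 .6;0 0 .2 0 0 0 .6;0 0 .02 0 0 0 .6;0 0 0 0 0 0 .6;0 0 0 0 0 0 .6"

```text
time: 19.85
tool_pos: [0.4841, -0.0757, 0.0144]
ee_rot: [3.138, -0.006, 0.198]
wrist_force: [-0.1, 0.6, -0.8]
width: 0.0564
finger_force: 0.0
```

```bash
python3 - <<'E'
from h import *
to(.4819,-.0753,.002,.2)
E
```

```text
pos [ 0.4841 -0.0757  0.0144] rot [ 3.1381 -0.0056  0.1978] w 0.0564 j [-0.27  0.07  1.78 -0.    1.28  1.1 ] d [-0.011 -0.004  0.062] turn [ 0.0017 -0.0027 -0.0011] F [-0.1  0.6 -0.8]
```

carry_out:
  motion: "-.008 -.003 .03 0 0 0 .6;0 0 .024 0 0 0 .6;0 0 0 0 0 0 .6;0 0 0 0 0 0 .2;0 0 0 0 0 0 .1;0 0 0 0 0 0 0;0 0 0 0 0 0 0"

```text
time: 20.72
tool_pos: [0.4807, -0.0749, 0.0015]
ee_rot: [3.14, -0.002, 0.198]
wrist_force: [0.2, -0.3, 0.7]
width: 0.0341
finger_force: 30.1
```

carry_out:
  motion: "0 0 -.1 0 0 0 0;0 0 -.3 0 0 0 0;0 0 -.1 0 0 0 0;.039 -.277 0 0 0 0 0;.039 -.277 0 0 0 0 0;.039 -.277 0 0 0 0 0;.039 -.277 0 0 0 0 0;.039 -.277 0 0 0 0 0;.039 -.277 0 0 0 0 0;.039 -.277 0 0 0 0 0;.039 -.277 0 0 0 0 0;0 0 0 0 0 -.083 0"

```text
time: 22.22
tool_pos: [0.4532, 0.3757, 0.1]
ee_rot: [3.141, -0.001, 0.382]
wrist_force: [-0.1, -0.7, -0.0]
width: 0.0342
finger_force: 30.1
```

carry_out:
  motion: "0 0 0 0 0 -.083 0;0 0 0 0 0 -.083 0;0 0 0 0 0 -.083 0;0 0 0 0 0 -.083 0;0 0 0 0 0 -.083 0;0 0 0 0 0 -.083 0;0 0 0 0 0 -.083 0;0 0 0 0 0 -.083 0;0 0 0 0 0 0 0;0 0 0 0 0 0 0"

```text
time: 23.48
tool_pos: [0.4544, 0.372, 0.1006]
ee_rot: [3.14, 0.002, 1.76]
wrist_force: [0.0, 1.1, -0.2]
width: 0.034
finger_force: 30.1
```

```bash
python3 - <<'E'
from h import *
to(.4563,.3713,.007,1.76); look("w8")
E
```

```text
pos [0.4544 0.372  0.1006] rot [3.1401e+00 1.8000e-03 1.7600e+00] w 0.034 j [ 0.59  0.21  1.44 -0.    1.49  0.4 ] d [-0.005  0.008  0.468] turn [0.0007 0.0009 0.    ] F [ 0.   1.1 -0.2]
```

View pics/w8.png

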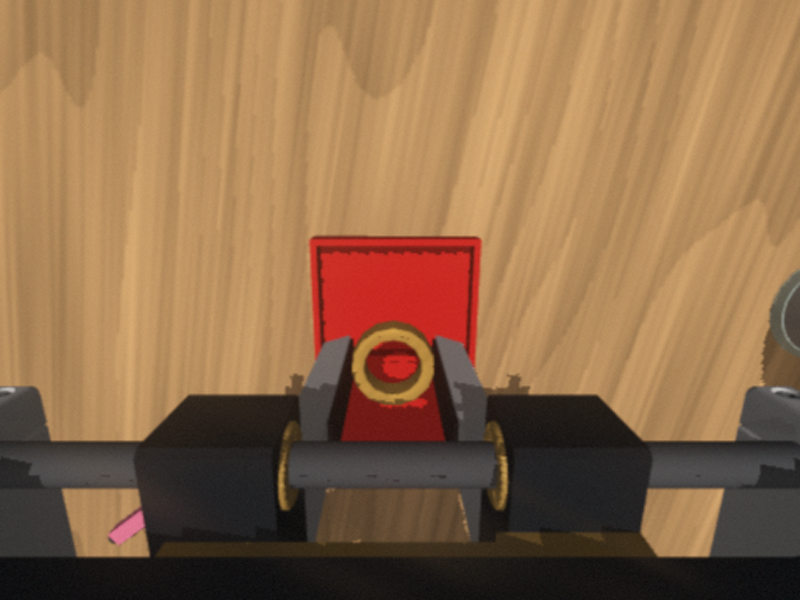

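The ring is held level at (393,363). The far rim of the ring tray runs from (311,238) to (480,238), square to the view.

```bash
python3 - <<'E'
from h import *
w=np.load("w8.npy",allow_pickle=True).item();k=1.5625;o=readout.get_obs();R=Ro.from_euler("xyz",o["ee_rot"])
A=ray(w,(311/k,238/k),.018);B=ray(w,(481/k,238/k),.018);d=(B-A)[:2];L=np.hypot(*d);d/=L
y=np.array([-d[1],d[0]]);y*=np.sign(y[1]);m=(A+B)[:2]/2
print(L,"far bay",m-.040*y,"near",m-.116*y,"yaw",np.arctan2(y[1],y[0]))
X=ray(w,(393/k,363/k),o["tool_pos"][2]+.010);print("ring in tool",R.inv().apply(X-o["tool_pos"])*1000)
E
```

```text
0.10269132977026477 far bay [0.45813444 0.37409984] near [0.47243589 0.29945757] yaw 1.7601019145111616
ring in tool [-0.31008489  1.97081085 -9.99631221]
```

carry_out:
  motion: ".006 .02 .1 0 0 0 0;0 0 .15 0 0 0 0;0 0 .12 0 0 0 0;0 0 .04 0 0 0 0;0 0 0 0 0 0 0;0 0 0 0 0 0 0"

```text
time: 24.28
tool_pos: [0.4591, 0.3745, 0.0198]
ee_rot: [3.138, 0.001, 1.762]
wrist_force: [-0.4, -0.8, -1.2]
width: 0.0344
finger_force: 30.1
```

carry_out:
  motion: "0 0 .04 0 0 0 0;0 0 .02 0 0 0 0;0 0 .006 0 0 0 0;0 0 0 0 0 0 0;0 0 0 0 0 0 0"

```text
time: 24.9
tool_pos: [0.4584, 0.374, 0.0056]
ee_rot: [3.139, 0.001, 1.763]
wrist_force: [0.0, 0.0, -0.7]
width: 0.0345
finger_force: 30.1
```

carry_out:
  motion: "0 0 0 0 0 0 .42;0 0 0 0 0 0 .5;0 0 0 0 0 0 .5;0 0 -.1 0 0 0 .5;0 0 -.3 0 0 0 .6;-.263 -.059 -.05 0 0 0 .6;-.263 -.059 0 0 0 0 .6;-.263 -.059 0 0 0 0 .6;-.263 -.059 0 0 0 0 .6;-.263 -.059 0 0 0 0 .6;-.263 -.059 0 0 0 0 .6;-.263 -.059 0 0 0 0 .6"

```text
time: 26.4
tool_pos: [0.447, -0.0048, 0.0964]
ee_rot: [3.139, 0.002, 1.763]
wrist_force: [1.0, 1.3, 0.6]
width: 0.0564
finger_force: 0.0
```

```bash
python3 - <<'E'
from h import *
for i in range(4): w=imaging.snapshot("wrist")
to(.447,-.003,.002,1.76)
P=blob(w,[.447,-.003,.012],.011,(18,120,60),(40,255,255)); to(P[0],P[1],.002,1.76)
E
```

```text
pos [ 0.4472 -0.0037  0.0962] rot [3.1394e+00 1.1000e-03 1.7598e+00] w 0.0565 j [-0.13 -0.1   1.77 -0.    1.46 -0.32] d [ 0.004 -0.001  0.471] turn [ 0.0011  0.0005 -0.0001] F [0.6 1.2 0.3]
px (np.float64(249.38375958002203), np.float64(191.9197816061747)) found 248.01478576660156 191.89053344726562 r 18.137975692749023 area 606 -> [ 0.4457 -0.0035  0.011 ] diam 0.03587485385935848
pos [ 0.4472 -0.0037  0.0962] rot [3.1394e+00 1.1000e-03 1.7598e+00] w 0.0565 j [-0.13 -0.1   1.77 -0.    1.46 -0.32] d [ 0.003 -0.008  0.471] turn [ 0.0011  0.0005 -0.0001] F [0.6 1.2 0.3]
```

carry_out:
  motion: ".003 -.008 .1 0 0 0 .6;0 0 .2 0 0 0 .6;0 0 .12 0 0 0 .6;0 0 0 0 0 0 .6;0 0 0 0 0 0 .6"

```text
time: 27.22
tool_pos: [0.4466, -0.0021, 0.0131]
ee_rot: [3.138, 0.002, 1.764]
wrist_force: [-0.1, 0.3, 0.6]
width: 0.0566
finger_force: 0.0
```

```bash
python3 - <<'E'
from h import *
to(.4457,-.0035,.002,1.76)
E
```

```text
pos [ 0.4466 -0.0021  0.0131] rot [3.1382e+00 2.0000e-03 1.7641e+00] w 0.0566 j [-0.13 -0.02  1.88 -0.    1.28 -0.32] d [-0.006 -0.006  0.055] turn [0.0016 0.0009 0.002 ] F [-0.1  0.3  0.6]
```

carry_out:
  motion: "-.006 -.005 .03 0 0 0 .6;0 0 .022 0 0 0 .6;0 0 0 0 0 0 .6;0 0 0 0 0 0 .2;0 0 0 0 0 0 0;0 0 0 0 0 0 0;0 0 0 0 0 0 0"

```text
time: 28.1
tool_pos: [0.445, -0.0044, 0.0018]
ee_rot: [3.14, 0.002, 1.762]
wrist_force: [0.2, -0.5, -0.1]
width: 0.0348
finger_force: 30.0
```

carry_out:
  motion: "0 0 -.1 0 0 0 0;0 0 -.3 0 0 0 0;0 0 -.05 0 0 0 0;.292 .082 0 0 0 0 0;.292 .082 0 0 0 0 0;.292 .082 0 0 0 0 0;.292 .082 0 0 0 0 0;.292 .082 0 0 0 0 0;0 0 0 0 0 0 0;0 0 0 0 0 0 0;0 0 0 0 0 0 0"

```text
time: 29.48
tool_pos: [0.4695, 0.2965, 0.0908]
ee_rot: [3.141, 0.002, 1.761]
wrist_force: [-0.3, -0.5, -1.2]
width: 0.0351
finger_force: 30.0
```

```bash
python3 - <<'E'
from h import *
w=look("w9"); to(.4715,.299,.0065,1.76)
blob(w,[.4583,.374,.016],.015,(18,120,60),(40,255,255))
E
```

```text
pos [0.4697 0.2965 0.0911] rot [3.1403e+00 2.0000e-03 1.7605e+00] w 0.0349 j [ 0.46  0.15  1.53 -0.    1.46  0.27] d [0.011 0.011 0.423] turn [0.0006 0.001  0.0002] F [ 0.2  0.5 -1.5]
px (np.float64(253.19983631633121), np.float64(111.43885365642937)) found 255.0 113.69230651855469 r 19.717782974243164 area 518 -> [0.4602 0.3724 0.015 ] diam 0.03501903639155006
```

Ring 1 rests flat in the far bay at (0.460, 0.372). Lowering ring 2 in the near bay.

carry_out:
  motion: ".011 .011 .1 0 0 0 0;0 0 .15 0 0 0 0;0 0 .1 0 0 0 0;0 0 0 0 0 0 0;0 0 0 0 0 0 0;0 0 0 0 0 0 0"

```text
time: 30.28
tool_pos: [0.4726, 0.3007, 0.0229]
ee_rot: [3.137, 0.001, 1.762]
wrist_force: [0.4, 0.4, -0.5]
width: 0.0347
finger_force: 30.0
```

carry_out:
  motion: "-.004 0 .04 0 0 0 0;0 0 .03 0 0 0 0;0 0 .006 0 0 0 0;0 0 .002 0 0 0 0;0 0 0 0 0 0 0;0 0 0 0 0 0 0"

```text
time: 31.02
tool_pos: [0.4717, 0.2998, 0.0058]
ee_rot: [3.14, 0.002, 1.763]
wrist_force: [-1.5, -0.4, 0.9]
width: 0.0346
finger_force: 30.0
```

carry_out:
  motion: "0 0 0 0 0 0 .42;0 0 0 0 0 0 .5;0 0 0 0 0 0 .5;0 0 -.1 0 0 0 .5;0 0 -.3 0 0 0 .5;-.296 -.047 -.1 0 0 0 .4;-.296 -.047 -.1 0 0 0 .4;-.296 -.047 -.1 0 0 0 .4;-.296 -.047 -.1 0 0 0 .4;-.296 -.047 -.1 0 0 0 .4;0 0 0 0 0 .087 .4;0 0 0 0 0 .087 .4"

```text
time: 32.52
tool_pos: [0.4817, 0.0025, 0.1855]
ee_rot: [3.138, 0.001, 1.389]
wrist_force: [-0.5, 0.2, -0.6]
width: 0.0379
finger_force: 0.0
```

carry_out:
  motion: "0 0 0 0 0 .087 .4;0 0 0 0 0 .087 .4;0 0 0 0 0 .087 .4;0 0 0 0 0 .087 .4;0 0 0 0 0 .087 .4;0 0 0 0 0 .087 .4;0 0 0 0 0 .087 .4;0 0 0 0 0 .087 .4;0 0 0 0 0 .087 .4;0 0 0 0 0 0 .4;0 0 0 0 0 0 .4"

```text
time: 33.9
tool_pos: [0.4815, 0.0037, 0.1849]
ee_rot: [3.141, -0.002, -0.239]
wrist_force: [-0.5, -0.5, -0.2]
width: 0.0376
finger_force: 0.0
```

```bash
python3 - <<'E'
from h import *
w=look("w10"); to(.62,-.05,.1,-.25)
E
```

```text
pos [0.4815 0.0037 0.185 ] rot [ 3.1408e+00 -2.3000e-03 -2.3980e-01] w 0.0379 j [-0.11 -0.06  1.56 -0.    1.64  1.7 ] d [0.736 0.096 0.427] turn [ 0.0004 -0.0011  0.0049] F [-0.5  0.  -0.3]
```

View pics/w10.png

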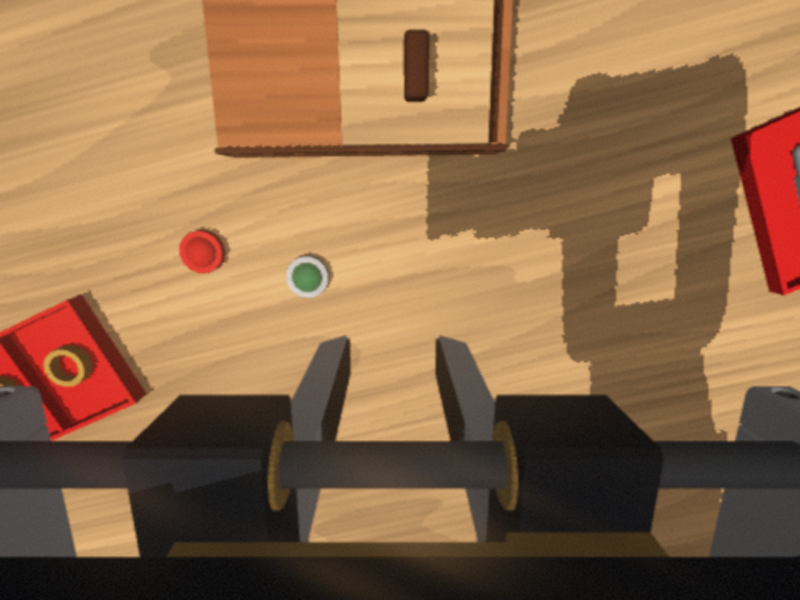

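Rings sit in their bays. The case is square to the view: its front rim runs (216,149)-(508,147), the grip block covers x 404-429, y 30-102, and the cover edge is at x≈341. The brooch is at (307,276).

```bash
python3 - <<'E'
from h import *
w=np.load("w10.npy",allow_pickle=True).item();k=1.5625
A=ray(w,(216,149)/np.array(k),.042)[:2];B=ray(w,(509,147.5)/np.array(k),.042)[:2];d=A-B;L=np.hypot(*d);y=d/L;x=np.array([y[1],-y[0]])
c=(A+B)/2+.052*x;yaw=np.arctan2(x[1],x[0]);print(L,"case",c,yaw,"local A",)
loc=lambda P:((P-c)@x,(P-c)@y)
print("cover edge",loc(ray(w,(341/k,100/k),.040)[:2]),"block L/R top",loc(ray(w,(404/k,50/k),.06)[:2]),loc(ray(w,(429/k,50/k),.06)[:2]),"block far",loc(ray(w,(416/k,30/k),.06)[:2]),"near foot",loc(ray(w,(416/k,102/k),.04)[:2]))
for cov in(0,.01,.02):
    g=c+y*(-.051+cov);print(cov,g,[(proj(w,[*(g+sx*.02*x+sy*.008*y),z])*k).round(0) for sx,sy,z in((1,1,.06),(1,-1,.06),(-1,1,.06),(-1,-1,.06),(-1,1,.04),(-1,-1,.04))])
B=blob(w,[.5,.074,.012],.012,(40,60,30),(90,255,255))
E
```

```text
0.20721687804076747 case [ 0.63474041 -0.0119066 ] -0.2341827619554939 local A
cover edge (np.float64(-0.02004976612232431), np.float64(0.0143134627836285)) block L/R top (np.float64(0.005425094413232318), np.float64(-0.02877608883744426)) (np.float64(0.005350059723076859), np.float64(-0.0446213684959206)) block far (np.float64(0.016679629252769765), np.float64(-0.03628250245284238)) near foot (np.float64(-0.021581551308365903), np.float64(-0.03769619135190014))
0 [ 0.62290595 -0.06151452] [array([427.,  24.]), array([452.,  24.]), array([426.,  93.]), array([451.,  93.]), array([424.,  99.]), array([447.,  99.])]
0.01 [ 0.62522643 -0.05178747] [array([411.,  24.]), array([436.,  24.]), array([410.,  94.]), array([435.,  93.]), array([409., 100.]), array([432.,  99.])]
0.02 [ 0.62754691 -0.04206043] [array([395.,  24.]), array([420.,  24.]), array([395.,  94.]), array([420.,  93.]), array([395., 100.]), array([418., 100.])]
px (np.float64(194.92868392195876), np.float64(177.45659312722128)) found 195.8333282470703 177.1666717529297 r 9.204566955566406 area 254 -> [0.5001 0.0727 0.012 ] diam 0.023905770914409128
```

carry_out:
  motion: ".251 .026 0 0 0 0 .4;.251 .026 .1 0 0 0 .4;.251 .026 .15 0 0 0 .4;0 0 .15 0 0 -.003 .4;0 0 0 0 0 0 .4;0 0 0 0 0 0 .4"

```text
time: 34.7
tool_pos: [0.6245, -0.0475, 0.1069]
ee_rot: [3.141, -0.004, -0.235]
wrist_force: [-0.2, -0.8, -0.0]
width: 0.0377
finger_force: 0.0
```

```bash
python3 - <<'E'
from h import *
w=look("w11"); to(.6242,-.0474,.045,-.234)
E
```

```text
pos [ 0.6249 -0.0476  0.1078] rot [ 3.1411 -0.0061 -0.2349] w 0.0373 j [-0.17  0.29  1.33 -0.    1.52  1.64] d [-0.006 -0.     0.314] turn [ 0.0002 -0.0029 -0.0004] F [ 0.5  0.6 -0.6]
```

carry_out:
  motion: "-.004 0 .1 0 0 0 .4;0 0 .1 0 0 0 .4;0 0 .06 0 0 0 .4;0 0 0 0 0 0 .4;0 0 0 0 0 0 .4"

```text
time: 35.38
tool_pos: [0.6239, -0.0476, 0.054]
ee_rot: [3.141, -0.003, -0.236]
wrist_force: [0.2, -0.5, 0.5]
width: 0.0376
finger_force: 0.0
```

carry_out:
  motion: "0 0 .03 0 0 0 .4;0 0 .008 0 0 0 .4;0 0 0 0 0 0 .4;0 0 0 0 0 0 .2;0 0 0 0 0 0 0;0 0 0 0 0 0 0"

```text
time: 36.12
tool_pos: [0.6236, -0.0474, 0.0459]
ee_rot: [3.141, -0.003, -0.235]
wrist_force: [1.1, 0.4, -0.1]
width: 0.0161
finger_force: 30.0
```

carry_out:
  motion: "0 -.06 0 0 0 0 0;0 -.08 0 0 0 0 0;0 -.08 0 0 0 0 0;0 -.08 0 0 0 0 0;0 -.07 0 0 0 0 0;0 -.03 0 0 0 0 0;0 0 0 0 0 0 0;0 0 0 0 0 0 0"

```text
time: 37.12
tool_pos: [0.6418, 0.0311, 0.0458]
ee_rot: [-3.141, -0.001, -0.235]
wrist_force: [-3.4, 2.8, 5.1]
width: 0.0158
finger_force: 30.0
```

carry_out:
  motion: "0 -.02 0 0 0 0 0;0 -.012 0 0 0 0 0;0 0 0 0 0 0 0;0 0 0 0 0 0 0"

```text
time: 37.62
tool_pos: [0.643, 0.0358, 0.0459]
ee_rot: [3.14, -0.001, -0.236]
wrist_force: [-4.3, 0.5, 5.1]
width: 0.0163
finger_force: 30.0
```

carry_out:
  motion: "0 0 0 0 0 0 .25;0 0 0 0 0 0 .4;0 0 0 0 0 0 .4;0 0 -.15 0 0 0 .4;0 0 -.2 0 0 0 .5;-.246 -.005 0 0 0 0 .6;-.246 -.005 0 0 0 0 .6;-.246 -.005 0 0 0 0 .6;0 0 0 0 0 0 .6;0 0 0 0 0 0 .6;0 0 0 0 0 0 .6"

```text
time: 39.0
tool_pos: [0.5022, 0.0736, 0.1157]
ee_rot: [3.141, -0.004, -0.236]
wrist_force: [0.0, -0.6, 0.0]
width: 0.0563
finger_force: 0.0
```

```bash
python3 - <<'E'
from h import *
w=look("w12"); 
P=blob(w,[.5,.0735,.012],.012,(40,60,30),(90,255,255)); to(P[0],P[1],.002,-.234)
E
```

```text
px (np.float64(251.47380829699708), np.float64(193.97587929658653)) found 251.7894744873047 193.6842041015625 r 11.287582397460938 area 392 -> [0.5002 0.0731 0.012 ] diam 0.023926643659558645
pos [0.502  0.0736 0.1156] rot [ 3.141  -0.0032 -0.2362] w 0.0562 j [ 0.03  0.03  1.61 -0.    1.5   1.84] d [-0.01   0.004  0.568] turn [ 0.0003 -0.0015 -0.0011] F [ 0.4  0.3 -0.2]
```

carry_out:
  motion: "-.01 .004 .1 0 0 0 .6;0 0 .2 0 0 0 .6;0 0 .15 0 0 0 .6;0 0 .05 0 0 0 .6;0 0 0 0 0 0 .6;0 0 0 0 0 0 .6"

```text
time: 39.8
tool_pos: [0.5003, 0.0735, 0.0169]
ee_rot: [-3.142, -0.005, -0.236]
wrist_force: [0.4, -1.0, 1.0]
width: 0.0566
finger_force: 0.0
```

```bash
python3 - <<'E'
from h import *
to(.5002,.0731,.0015,-.234)
E
```

```text
pos [0.5003 0.0735 0.0169] rot [-3.1416 -0.0052 -0.2357] w 0.0566 j [ 0.03  0.1   1.74 -0.    1.29  1.84] d [-0.     0.002  0.077] turn [-0.     -0.0025 -0.0008] F [ 0.4 -1.   1. ]
```

carry_out:
  motion: "0 .002 .04 0 0 0 .6;0 0 .03 0 0 0 .6;0 0 .004 0 0 0 .6;0 0 0 0 0 0 .6;0 0 0 0 0 0 .2;0 0 0 0 0 0 0;0 0 0 0 0 0 0;0 0 0 0 0 0 0"

```text
time: 40.8
tool_pos: [0.4987, 0.0731, 0.0006]
ee_rot: [3.141, -0.002, -0.236]
wrist_force: [-0.3, -0.2, 0.1]
width: 0.035
finger_force: 30.0
```

carry_out:
  motion: "0 0 -.1 0 0 0 0;0 0 -.2 0 0 0 0;0 0 -.25 0 0 0 0;0 0 0 0 0 0 0;0 0 0 0 0 0 0"

```text
time: 41.42
tool_pos: [0.498, 0.0732, 0.1099]
ee_rot: [3.141, -0.001, -0.236]
wrist_force: [-0.0, 0.3, -2.5]
width: 0.0349
finger_force: 30.0
```

```bash
python3 - <<'E'
from h import *
to(.621,-.061,.1,-.234)
E
```

```text
pos [0.498  0.0732 0.1099] rot [ 3.1406e+00 -1.4000e-03 -2.3560e-01] w 0.0349 j [ 0.03  0.02  1.63 -0.    1.49  1.84] d [0.755 0.509 0.051] turn [ 0.0005 -0.0007 -0.0008] F [-0.   0.3 -2.5]
```

carry_out:
  motion: ".189 .127 0 0 0 0 0;.189 .127 0 0 0 0 0;.189 .127 0 0 0 0 0;.189 .127 0 0 0 0 0;0 0 0 0 0 0 0;0 0 0 0 0 0 0;0 0 0 0 0 0 0"

```text
time: 42.3
tool_pos: [0.6207, -0.0596, 0.1103]
ee_rot: [3.141, -0.001, -0.234]
wrist_force: [-0.1, 0.6, -1.4]
width: 0.0351
finger_force: 30.0
```

```bash
python3 - <<'E'
from h import *
w=look("w13"); to(.621,-.061,.007,-.234)
look("s13","scene");s=imaging.snapshot("scene")
cv2.imwrite("pics/c13.png",np.hstack([cv2.resize(s["pixels"][180:300,170:330,::-1],(400,300)),cv2.resize(w["pixels"][:,:,::-1],(400,300))]))
E
```

```text
pos [ 0.6209 -0.0597  0.1108] rot [ 3.141e+00 -1.500e-03 -2.342e-01] w 0.0347 j [-0.19  0.28  1.33 -0.    1.53  1.62] d [0.001 0.006 0.519] turn [ 0.0003 -0.0007 -0.0001] F [ 0.7  0.5 -0.5]
```

View pics/c13.png

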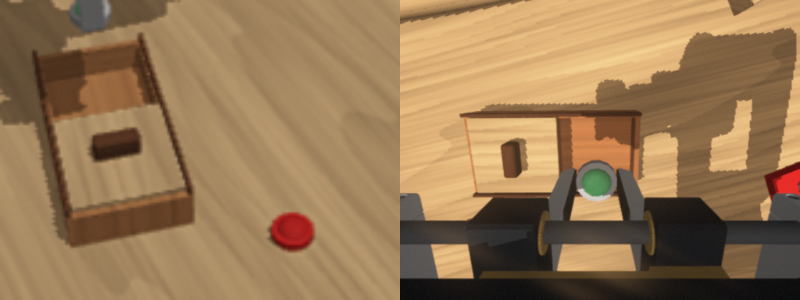

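The cover is over the deck, and the brooch is held stone up at (596,181), centred over the open compartment (x 560-637).

```bash
python3 - <<'E'
from h import *
w=np.load("w13.npy",allow_pickle=True).item();f=1.28
x=np.array([.973,-.232]);y=np.array([.232,.973]);t=np.array([.6209,-.0597])
for n,u,v,z in(("farrim",197,112,.042),("nearrim",100,196,.042),("coveredge",160,150,.04),("endwall",238,150,.034)):
    d=ray(w,(u*f,v*f),z)[:2]-t;print(n,d@x,d@y)
E
```

```text
farrim 0.05345471805006418 -0.0010976252656656712
nearrim -0.050761192733070705 0.12047388411341434
coveredge 0.008374124399586019 0.043062170652676465
endwall 0.006776915811377287 -0.05135810702367242
```

carry_out:
  motion: ".004 .012 .1 0 0 0 0;0 0 .15 0 0 0 0;0 0 .12 0 0 0 0;0 0 .04 0 0 0 0;0 0 0 0 0 0 0;0 0 0 0 0 0 0"

```text
time: 43.2
tool_pos: [0.623, -0.0637, 0.0302]
ee_rot: [3.141, -0.005, -0.236]
wrist_force: [0.0, 0.3, 0.5]
width: 0.035
finger_force: 30.0
```

carry_out:
  motion: "0 0 .05 0 0 0 0;0 0 .04 0 0 0 0;0 0 .01 0 0 0 0;0 0 0 0 0 0 0;0 0 0 0 0 0 0"

```text
time: 43.82
tool_pos: [0.6224, -0.0635, 0.0092]
ee_rot: [3.141, -0.003, -0.236]
wrist_force: [-0.1, 0.4, -0.4]
width: 0.035
finger_force: 30.0
```

carry_out:
  motion: "0 0 .012 0 0 0 0;0 0 .003 0 0 0 0;0 0 0 0 0 0 0"

```text
time: 44.2
tool_pos: [0.6221, -0.0635, 0.0059]
ee_rot: [3.141, -0.002, -0.236]
wrist_force: [0.7, 1.1, -1.1]
width: 0.0351
finger_force: 30.0
```

carry_out:
  motion: "0 0 0 0 0 0 .4;0 0 0 0 0 0 .5;0 0 0 0 0 0 .5;0 0 -.1 0 0 0 .5;0 0 -.2 0 0 0 .5;0 0 -.2 0 0 0 .4;0 0 0 0 0 0 .4;0 0 0 0 0 0 .4"

```text
time: 45.2
tool_pos: [0.6218, -0.0634, 0.1062]
ee_rot: [3.141, -0.002, -0.236]
wrist_force: [-1.1, 0.8, 0.6]
width: 0.0376
finger_force: 0.0
```

```bash
python3 - <<'E'
from h import *
w=look("w14")
blob(w,[.622,-.0635,.015],.017,(40,60,30),(90,255,255)); to(.643,.036,.08,-.234)
E
```

```text
px (np.float64(251.00574308867536), np.float64(194.89441959165268)) found 251.10000610351562 193.5 r 11.792475700378418 area 432 -> [ 0.6239 -0.0641  0.017 ] diam 0.023709189107470073
pos [ 0.6212 -0.0632  0.1049] rot [ 3.1407e+00 -2.0000e-04 -2.3560e-01] w 0.0375 j [-0.19  0.29  1.34 -0.    1.52  1.61] d [-0.01  -0.508  0.124] turn [ 0.0004 -0.0001 -0.0007] F [-0.1  0.7 -0.8]
```

Brooch is lying round and stone up in the compartment. Now the cover.

carry_out:
  motion: "-.004 -.254 0 0 0 0 .4;-.004 -.254 0 0 0 0 .4;0 0 .1 0 0 0 .4;0 0 .1 0 0 0 .4;0 0 0 0 0 0 .4;0 0 0 0 0 0 .4"

```text
time: 46.0
tool_pos: [0.644, 0.0345, 0.0655]
ee_rot: [3.14, -0.002, -0.237]
wrist_force: [0.7, -0.3, -0.7]
width: 0.0375
finger_force: 0.0
```

carry_out:
  motion: "0 -.007 .05 0 0 0 .4;0 0 .042 0 0 0 .4;0 0 0 0 0 0 .4;0 0 0 0 0 0 .4"

```text
time: 46.5
tool_pos: [0.6446, 0.0371, 0.0475]
ee_rot: [3.141, -0.002, -0.236]
wrist_force: [-0.2, 0.5, 0.6]
width: 0.0374
finger_force: 0.0
```

carry_out:
  motion: "0 0 0 0 0 0 .2;0 0 0 0 0 0 0;0 0 0 0 0 0 0;0 .06 0 0 0 0 0;0 .08 0 0 0 0 0;0 .08 0 0 0 0 0;0 .08 0 0 0 0 0;0 .08 0 0 0 0 0;0 .06 0 0 0 0 0;0 .03 0 0 0 0 0;0 0 0 0 0 0 0;0 0 0 0 0 0 0"

```text
time: 48.0
tool_pos: [0.6232, -0.0558, 0.0478]
ee_rot: [3.139, -0.004, -0.236]
wrist_force: [4.9, -2.0, -1.0]
width: 0.0158
finger_force: 30.0
```

carry_out:
  motion: "0 .015 0 0 0 0 0;0 .01 0 0 0 0 0;0 0 0 0 0 0 0;0 0 0 0 0 0 0"

```text
time: 48.5
tool_pos: [0.6223, -0.0594, 0.0478]
ee_rot: [3.14, -0.004, -0.235]
wrist_force: [4.9, -0.8, -0.8]
width: 0.0156
finger_force: 30.0
```

carry_out:
  motion: "0 .01 0 0 0 0 0;0 .01 0 0 0 0 0;0 0 0 0 0 0 0;0 0 0 0 0 0 0"

```text
time: 49.0
tool_pos: [0.6221, -0.0604, 0.0478]
ee_rot: [-3.138, -0.005, -0.234]
wrist_force: [6.9, 5.5, -0.9]
width: 0.0155
finger_force: 30.0
```

carry_out:
  motion: "0 .008 0 0 0 0 0;0 .006 0 0 0 0 0;0 0 0 0 0 0 0"

```text
time: 49.38
tool_pos: [0.6221, -0.0604, 0.0478]
ee_rot: [-3.133, -0.005, -0.233]
wrist_force: [8.3, 10.7, -1.4]
width: 0.0156
finger_force: 30.0
```

carry_out:
  motion: "0 0 0 0 0 0 .2;0 0 0 0 0 0 .35;0 0 0 0 0 0 .4;0 0 -.15 0 0 0 .4;0 0 -.3 0 0 0 .4;0 0 -.3 0 0 0 .4;-.25 0 -.2 0 0 0 .4;-.25 0 0 0 0 0 .4;-.25 0 0 0 0 0 .4;0 0 0 0 0 0 .4;0 0 0 0 0 0 .4"

```text
time: 50.75
tool_pos: [0.4747, -0.0312, 0.2363]
ee_rot: [3.14, -0.002, -0.236]
wrist_force: [0.6, 0.7, -0.8]
width: 0.0376
finger_force: 0.0
```

```bash
python3 - <<'E'
from h import *
w=imaging.snapshot("wrist");s=imaging.snapshot("scene")
cv2.imwrite("pics/fin.png",np.hstack([cv2.resize(s["pixels"][100:390,150:440,::-1],(400,400),interpolation=cv2.INTER_CUBIC),cv2.resize(w["pixels"][:,:,::-1],(400,400))]))
E
```

```text
(no output)
```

View pics/fin.png

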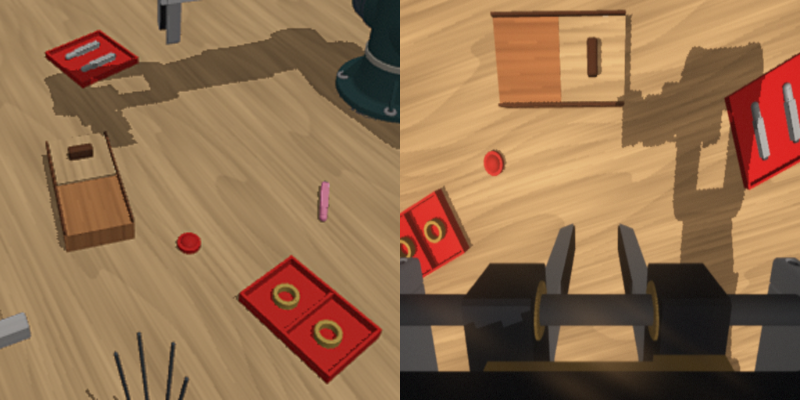

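The final picture shows both punches flat in the square tray at (82,48) and (98,62), one ring per bay at (286,295) and (328,332), and the cover fully shut. Nothing else has moved. Handing in.

```bash
python3 -c "
from bench import robot
print(robot.close_job())"
```

```text
the job is handed in; nothing more can be done
None
```

The job is handed in at about 51 s of the allowed 120: both punches lie flat in the undivided tray, one ring lies in each bay, and the brooch is in the case stone up with the cover shut to its stop.

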